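# Draw one carriage ball from the bench dispenser

## Robot

A 7-joint arm with a two-finger parallel gripper is mounted at the origin on the work surface. World frame = base frame: x ahead of the robot, y to its left, z up, the work surface at z = 0. Lengths are in m, angles in rad, forces in N, time in s.
With the tool pointing down it reaches from about 0.4 to 0.875 m from the base axis. Payload 6.5 kg.
Tool frame: the origin (TCP) lies between the finger pads; the fingertips stand ctrl.finger_overhang ahead of it and the grasp point (between the pads) lies 3 mm ahead of it (ctrl.finger_overhang is the distance from the TCP to the fingertips, in m); z points along the fingers, y is the line along which they close (so a half turn about z gives the same grasp; the last joint's range is limited). The gripper opens to 85 mm and grips with 20 to 120 N. Pads are 22 mm wide; open, the fingers measure 114 mm over their backs; the gripper's body (76 mm by 85 mm) begins 54 mm behind the grasp point. The pads swing forward as they close: fully open they stand 13 mm farther back than shut.
Start: joints at [1.132, 0.536, -0.004, 1.538, 0.003, 1.067, -0.071], TCP at [0.237, -0.605, 0.253] pointing down, gripper open.
Joint ranges: [-2.7, 2.7], [-0.37, 2.16], [-1.27, 1.26], [0.24, 2.4], [-1.31, 4.45], [0.19, 1.91], [-2.76, 2.76]. Speed limits (rad/s): [2.39, 2.39, 3.14, 3.14, 3.14, 3.14, 3.14].

## Interface

Orientations are given as a unit quaternion [w, x, y, z].
In Python, from rig import ctrl gives the robot as it stands.
- The arm moves only by the tool move_arm, never from a script. Its argument "series" is a list of rows, each a list of 6 numbers: the shift along the tool's x, y, z in cm, then the turn, a rotation vector about the tool's x, y, z in rad. In form: [[dx, dy, dz, ax, ay, az], ...]. A call has exactly 10 rows; each row shifts and turns the commanded pose from where the row before left it, along the tool's axes as they then stand; what a row does not reach is not made up. A row lasts 1/12 s, in which the tool goes at most 41.7 mm and 7.16 degrees, less where a joint would pass 70% of its speed; a pose out of reach is approached as far as the arm can. A call is refused whole if a number of a shift passes 4.17 or a number of a turn 0.125, either way. A call with a gripper value outside its range is refused whole. "claw" is the finger opening in cm, from 0 to 8.54, set as the call begins (left out, the last holds). The fingers move at their own pace and stop on an object; "newtons" is the grip in N (left out, the last holds). Time passes only in rows, so rows that do not move let the fingers close, or fill a call up. It gives the time, the measured TCP pose, the force, the opening and the grip force at its end, in the units of the state.
- ctrl.read_state(): the state, without advancing time (a new reading comes with each control period).
- ctrl.snapshot(name): name is "scene" or "top"; returns a dict with "pixels" (420x560x3 uint8, blue, green, red), "intrinsics" (3x3 intrinsics, pixels), "k1" (the pictures are not rectified: a ray, as slopes to the right and down, at radius r is drawn at 1 + k1 r^2 times it, then the intrinsics apply), "world_from_camera" (4x4, takes a point from camera to world coordinates). Camera axes: x right, y up, looking along -z (the intrinsics and any distortion apply to the point x, -y, -z); pixel columns grow to the right and rows downward; lengths in m; the calibration is good to about 2 mm. A picture is of the moment at which its call begins. There is no depth.
- ctrl.hand_in(): hands the job in; it is judged then, once.
The state is a dict: "time": time; "q": joint angles; "dq": joint speeds; "effort": joint torques, N m; "tcp_pos": TCP position; "ee_rot": TCP orientation; "wrist_force": force on the tool from outside, world axes, zero at the start; "wrist_torque": the same for the moment, N m; "opening": finger opening in m; "grip_force": force on a finger pad.
Only numpy, scipy, OpenCV 4.12 (cv2) and the standard library are available. Lean on these libraries where they do the work, as an engineer would, in place of code of your own. Each camera call takes 0.05 s, during which the arm holds its last target. There are 200 camera calls.

## Task

Put the oblong aluminium tray flat on the counter under the chute of the ball dispenser, then press the dispenser's black plunger all the way down onto its stop, firmly but without forcing it, and hold it there for about a second until the steel ball runs out. Let the plunger come fully up again, with the ball lying in the tray under the chute, and leave the other things where they lie.

Things in the scene. Friction and masses are not known exactly. Their poses are not given: they have to be found in the camera images.
- stand: Fixed foot and column of the ball dispenser. Origin on the counter right under the plunger's vertical axis; z up; -x is the way the chute runs (out of its front, roughly to the robot). Dark foot plate 10 mm thick, 90 mm wide, x = -30 (front edge) to +70 mm; column 145 mm high at x = +45 mm. The grey head clamped on it carries plunger and chute; its height differs each time: see or feel it.
- drop (a point): Point on the counter beneath the tip of the chute, 70 mm before the plunger's axis. The chute is 24 mm wide, underside of its tip 50 to 64 mm up. The ball flies forwards and lands 20 to 40 mm farther out: a tray in line with the chute, its far end 5 to 10 mm short of the foot plate's front edge, catches it.
- plunger (a joint): Stroke in m: 0 up, 0.014 down on its rigid stop. Moves straight down. Flat round black cap, 44 mm across, its top 157 to 171 mm above the counter when up (with the head's height). The spring takes 3.5 N to start, 8.5 N at the end, then force climbs steeply on the stop. Lean on the stop with 12 to 25 N; over 35 N bends it. The ball is freed in the last millimetre and needs 0.3 s to roll clear.
- ball_center (a point): Centre of the loose steel ball, 14 mm across, 11 g; at the start it sits inside the head behind a clear gate, 22 mm in front of the plunger's axis.
- tray: Loose open aluminium tray, about 0.15 kg, 96 mm (x) x 70 mm (y) x 25 mm high, walls and floor 3 mm. Origin at the centre of its underside, z up. A fin handle 12 mm thick (y), 36 mm high, stands on its -x end, from x = -48 to -82 mm: pinch it across its thickness from above at x = -68 mm.
- dish: Loose round steel bowl, 90 mm across, 28 mm high (bystander). Origin under its centre.
- wheel: Loose brass escapement wheel lying flat, 66 mm across, 5 mm thick, hub 14 mm high (bystander). Origin under its centre.
- platen_knob: Loose black bakelite platen knob, 42 mm across, 26 mm high (bystander). Origin under its centre.
- panel: Loose green enamelled side panel lying flat, 110 x 200 x 6 mm (bystander). Origin under its centre.
- jar: Loose jar with lid, 48 mm across, 70 mm high (bystander). Origin under its centre.
- driver: Loose screwdriver with a red handle, lying on the counter (bystander). Origin under its middle.
Not all that is in view belongs to the job. Leave any purple or red look-alike of the stand alone.

How it is judged:
On the way, in this order (a step that is already met when the one before it is completed fails the run):
1. the tray stands flat on the counter under the chute, the plunger not yet pressed (x of drop in the frame of tray between -0.015 and 0.042 m and y of drop in the frame of tray between -0.025 and 0.025 m and height (world z) of tray below 0.004 m and angle between tray's own z axis and vertical below 0.06 rad and value of joint plunger below 0.003 m), for 0.2 s.
2. the plunger is held within 0.8 mm of its stop and leaned on with more than 10 N for 0.3 s (value of joint plunger above 0.0132 m and contact force between plunger and anything else above 10 N), for 0.3 s.
At the end, for the whole second after the job is handed in: The ball lies on the tray's floor inside its walls; the tray stands flat and still on the counter with the chute's tip over it (within 28 mm of its centre line, from 18 mm before to 45 mm beyond its middle); the plunger is up again to within 2 mm (value of joint plunger below 0.002 m and x of ball_center in the frame of tray between -0.046 and 0.046 m and y of ball_center in the frame of tray between -0.033 and 0.033 m and z of ball_center in the frame of tray between 0.004 and 0.016 m and x of drop in the frame of tray between -0.018 and 0.045 m and y of drop in the frame of tray between -0.028 and 0.028 m and height (world z) of tray below 0.004 m and angle between tray's own z axis and vertical below 0.06 rad and linear speed of tray below 0.02 m/s); the robot touches nothing.
It fails at once if the plunger is forced with more than 35 N (contact force between plunger and anything else above 35 N).
It fails at once if another thing is moved by more than 30 mm (distance of any of dish, wheel, platen_knob, panel, jar, driver from where it was at the start of the episode above 0.03 m).
It also fails if it takes over 53 s, if anything falls off the work surface, if the arm or the gripper's body presses on something with over 40 N, if the wrist force passes 120 N, or if a joint passes its speed limit or range.

## Working session

There is one attempt and no reset: what is moved stays moved. The work goes in short steps, Python scripts to look and compute and a tool call to move; the robot and the scene stay as the last step left them, time stands still between calls to the robot, and variables do not carry over. Pictures are saved under pics/ and viewed, at most 10 in all, crops included, and the job is handed in when it is done.

Besides the shell and the picture viewer there is one more tool, called by a JSON object that holds its "method" and its "body", one argument or row to a line. move_arm: Moves the arm, as the interface text tells. Its arguments: {"type":"object","properties":{"series":{"type":"array"},"claw":{"type":"number"},"newtons":{"type":"number"}},"required":["series"]}

```bash
ls; mkdir -p pics; cat > h.py <<'E'
import numpy as np, cv2, json
from rig import ctrl
def snap(n,f):
    s=ctrl.snapshot(n); cv2.imwrite(f'pics/{f}.png',s['pixels']); np.savez(f'pics/{f}.npz',**{k:np.array(s[k]) for k in s}); return s
def load(f): return np.load(f'pics/{f}.npz')
def ray(s,u,v):
    K=np.array(s['intrinsics']);k=float(s['k1'])
    p=cv2.undistortPoints(np.array([[[u,v]]],float),K,np.array([k,0,0,0.]))[0,0]
    T=np.array(s['world_from_camera']); d=T[:3,:3]@np.array([p[0],-p[1],-1]); return T[:3,3],d
def pt(s,u,v,z):
    o,d=ray(s,u,v); return o+d*(z-o[2])/d[2]
def proj(s,P):
    T=np.array(s['world_from_camera']);c=T[:3,:3].T@(np.array(P,float)-T[:3,3]);a,b=c[0]/-c[2],-c[1]/-c[2]
    f=1+float(s['k1'])*(a*a+b*b);K=np.array(s['intrinsics']);return K[0,0]*a*f+K[0,2],K[1,1]*b*f+K[1,2]
E
python3 - <<'E'
from h import *
print({k:np.round(v,3).tolist() if not isinstance(v,str) else v for k,v in ctrl.read_state().items()}, ctrl.finger_overhang)
for n in('scene','top'):
    s=snap(n,n+'0'); print(np.round(s['world_from_camera'],3).tolist(),s['k1'],np.array(s['intrinsics']).tolist())
E
```

```text
pics
{'time': 0.0, 'q': [1.132, 0.537, -0.004, 1.539, 0.003, 1.067, -0.071], 'dq': [0.0, -0.001, 0.001, -0.0, 0.001, -0.001, -0.0], 'effort': [0.001, -58.339, 1.049, -25.909, 0.012, 0.01, -0.0], 'tcp_pos': [0.237, -0.605, 0.252], 'ee_rot': [-0.001, 0.983, 0.185, -0.0], 'wrist_force': [0.325, 0.457, -1.051], 'wrist_torque': [0.013, -0.005, 0.039], 'grip_force': 0.0, 'opening': 0.085} 0.022
[[0.798, -0.35, 0.491, 1.295], [0.603, 0.465, -0.648, -0.959], [-0.002, 0.813, 0.582, 1.034], [0.0, 0.0, 0.0, 1.0]] 0.07338496856382296 [[545.1724952360031, 0.0, 277.3223995372546], [0.0, 545.1724952360031, 209.46138479269428], [0.0, 0.0, 1.0]]
[[-0.014, 0.995, -0.102, 0.406], [-1.0, -0.014, -0.006, 0.066], [-0.008, 0.102, 0.995, 1.116], [0.0, 0.0, 0.0, 1.0]] 0.0418959430443021 [[441.43605893851014, 0.0, 282.77526670543966], [0.0, 441.43605893851014, 205.98787859647328], [0.0, 0.0, 1.0]]
```

View pics/scene0.png

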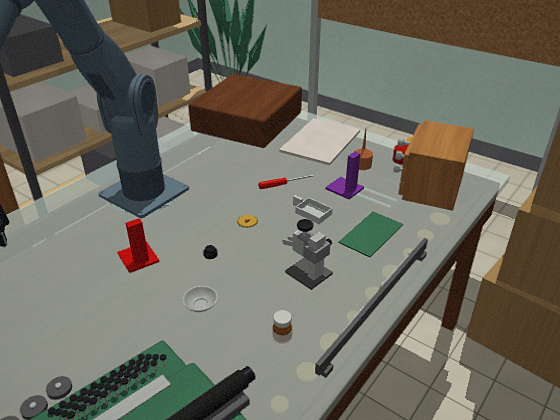

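View pics/top0.png

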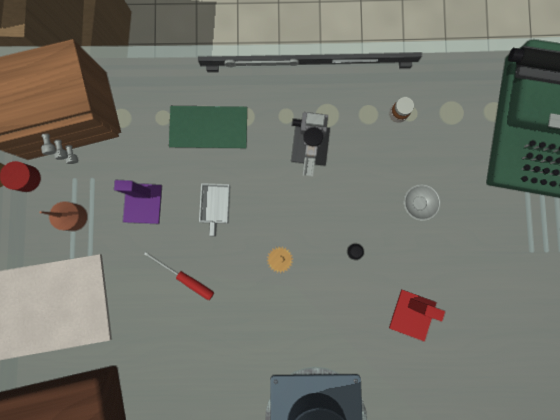

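The top view shows the stand (dark foot, black cap at about (313,136), chute tip at (309,173)). The tray is at (214,203) with its handle at (212,230). The purple block at (142,200) and the red block at (413,313) are look-alikes of the stand. The grey/black dispenser at (311,140) is the real one because it has the plunger and the chute. I'll enlarge both views to confirm.

```bash
python3 - <<'E'
from h import *
a=load('top0');b=load('scene0')
A=cv2.resize(a['pixels'][90:245,190:350],None,fx=3.5,fy=3.5,interpolation=cv2.INTER_CUBIC)
B=cv2.resize(b['pixels'][185:295,270:350],None,fx=3,fy=4.9)
B=cv2.resize(b['pixels'][185:295,275:340],None,fx=3.5,fy=3.5,interpolation=cv2.INTER_CUBIC)
W=np.zeros((max(A.shape[0],B.shape[0]),A.shape[1]+B.shape[1],3),np.uint8);W[:A.shape[0],:A.shape[1]]=A;W[:B.shape[0],A.shape[1]:]=B
cv2.imwrite('pics/crop1.png',W);print(W.shape)
# tray: bright mask in window
g=cv2.cvtColor(a['pixels'],cv2.COLOR_BGR2GRAY).astype(int)
print(g[215:245:2,200:226:2]); print(g[100:190:6,285:340:4])
# cap: black in both views
for s,(r0,r1,c0,c1) in((a,(118,152,298,330)),(b,(215,235,293,318))):
    m=(s['pixels'][r0:r1,c0:c1].max(2)<45).astype(np.uint8)
    n,l,st,ce=cv2.connectedComponentsWithStats(m);i=1+st[1:,4].argmax();print(st[i]+[c0,r0,0,0,0],ce[i]+[c0,r0])
E
```

```text
(542, 788, 3)
[[137  90 100 179 191 186 190 184 182 182 189 186 191]
 [121  96  99 179 190 186 189 184 181 183 188 186 191]
 [125  98 101 178 190 186 189 184 181 182 187 187 191]
 [150 150 151 153 152 146 124 152 163 150 151 177 181]
 [124 119 119 119 117 178 187 119  83 119 123 123 117]
 [124 124 124 124 122 181 185 117  81 125 124 124 124]
 [124 125 124 125 123 182 185 114  87 125 125 125 125]
 [124 125 125 125 123 181 184 108  92 125 125 125 125]
 [125 125 126 124 124 181 186 105  98 126 125 125 125]
 [125 125 125 125 126 187 186 101 103 125 124 125 124]
 [125 125 126 126 126 159 154  92 110 126 125 125 125]
 [124 125 124 126 125 124 123 124 125 126 125 125 126]
 [125 125 126 125 124 125 125 124 125 125 125 125 124]
 [124 125 124 124 125 125 124 123 123 124 124 125 125]
 [125 125 125 125 125 124 125 124 124 124 125 125 125]]
[[124 124 124 124 124 125 125 125 125 125 125 124 124 124]
 [123 124 124 123 123 124 125 124 124 141 142 142 140 124]
 [142 142 127 125 125 106 110 118 140 141 143 142 142 142]
 [142 142  95 106 111 108 155 151 152 151  67 142 142 142]
 [127 126  25  29  89  98  76 103 112 133  63 143 140 125]
 [125 125 125  73  73  74  31  32  30  46 103  62 126 126]
 [125 125 109  74  75  36  33  34  32  32  45 100 125 125]
 [124 124  97  74  74  67  37  37  37  35  45 116 125 125]
 [125 126  79  74  76  84 148 148  79  46  46 126 125 126]
 [125 126  75  75  76 103 140 148  50  48  45 125 125 125]
 [125 123  74  76  75 140 149 152  46  48  49 125 125 125]
 [125 124 124 125 124 115 156 144 124 115 113 124 124 125]
 [126 125 125 124 124  96 156 137 126 126 126 126 125 125]
 [125 125 125 126 126 125 125 125 125 125 124 126 126 124]
 [125 126 124 125 124 125 124 125 124 126 125 126 126 125]]
[304 128  20  18 292] [313.47945205 136.53424658]
[297 219  16  13 143] [304.44055944 224.91608392]
```

View pics/crop1.png

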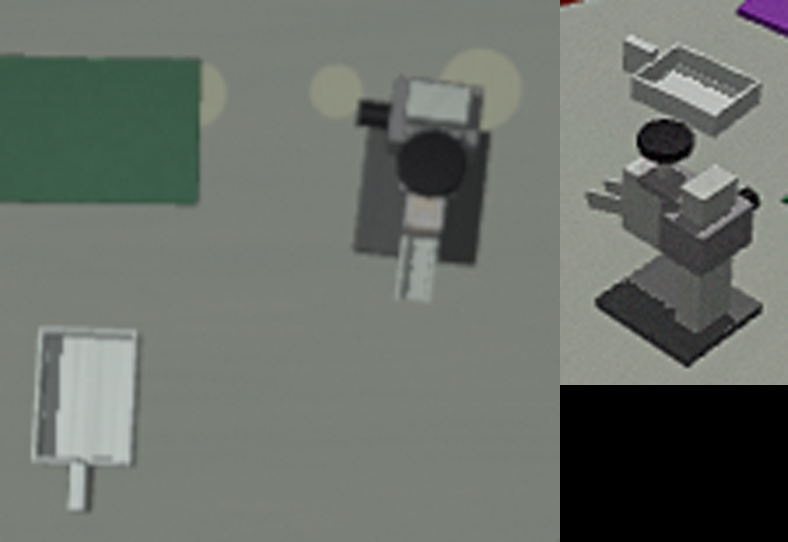

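The crop confirms the choice. The stand has a dark foot with front corners at about (291,161) and (326,165), a black cap at (313,136) and a chute tip at (309,175). The tray rim's corners run from (201,183) to (228,223), and the fin ends at (212,235).

```bash
cat >> h.py <<'E'
def tri(s1,p1,s2,p2):
    o1,d1=ray(s1,*p1);o2,d2=ray(s2,*p2)
    t=np.linalg.lstsq(np.c_[d1,-d2],o2-o1,rcond=None)[0];a=o1+t[0]*d1;b=o2+t[1]*d2;return (a+b)/2,np.linalg.norm(a-b)
E
python3 - <<'E'
from h import *
a=load('top0');b=load('scene0')
c=lambda x,y:(190+(x+.5)/3.5-.5,90+(y+.5)/3.5-.5)
d=lambda x,y:(275+(x-560+.5)/3.5-.5,185+(y+.5)/3.5-.5)
# refined cap: ellipse of the top face
P,e=tri(a,c(432,163),b,d(666,138));print('cap',P,e)
for w,(p,q) in dict(l=(c(354,250),None),r=(c(476,264),None),br=(c(490,133),None)).items(): print('foot',w,pt(a,*p,.01))
print('footscene front-l?',[pt(b,*d(*p),.01) for p in((597,302),(687,364),(762,308))])
R=[pt(a,*c(*p),.025) for p in((40,327),(138,330),(134,466),(32,462))];print(np.round(R,4),'ctr',np.mean(R,0))
R=[pt(b,*d(*p),.025) for p in((679,44),(761,89),(712,126),(633,83))];print(np.round(R,4),'ctr',np.mean(R,0))
print('fin',[pt(a,*c(*p),z) for z in(.036,) for p in((78,462),(76,509))])
print('finscene',[pt(b,*d(*p),.036) for p in((625,37),(657,48))])
print('chute',[pt(a,*c(*p),.065) for p in((395,299),(434,301),(401,240),(439,240))])
E
```

```text
cap [0.65750437 0.00278242 0.16122326] 0.00028298673794471173
foot l [0.63395047 0.05081774 0.01      ]
foot r [ 0.62224561 -0.03749188  0.01      ]
foot br [ 0.71914495 -0.0498976   0.01      ]
footscene front-l? [array([ 0.62615299, -0.04131557,  0.01      ]), array([ 0.72281373, -0.05637356,  0.01      ]), array([0.7345918, 0.031753 , 0.01     ])]
[[0.5784 0.2759 0.025 ]
 [0.5752 0.206  0.025 ]
 [0.478  0.209  0.025 ]
 [0.4819 0.2811 0.025 ]] ctr [0.5283815  0.24300654 0.025     ]
[[0.4844 0.28   0.025 ]
 [0.5846 0.2649 0.025 ]
 [0.5803 0.1916 0.025 ]
 [0.4866 0.2029 0.025 ]] ctr [0.53396049 0.23483456 0.025     ]
fin [array([0.48069312, 0.24674107, 0.036     ]), array([0.44785875, 0.24802575, 0.036     ])]
finscene [array([0.44647218, 0.24581377, 0.036     ]), array([0.48069982, 0.24886811, 0.036     ])]
chute [array([0.58793103, 0.02388259, 0.065     ]), array([ 0.58612573, -0.00290672,  0.065     ]), array([0.62910724, 0.01899975, 0.065     ]), array([ 0.62868986, -0.00722327,  0.065     ])]
```

{"method": "move_arm", "body": {
  "series": [
    [2.6,-2.6,0,0,0,0.042],
    [2.6,-2.6,0,0,0,0.042],
    [2.6,-2.6,0,0,0,0.042],
    [2.6,-2.6,0,0,0,0.042],
    [2.6,-2.6,0,0,0,0.042],
    [2.6,-2.6,0,0,0,0.042],
    [2.6,-2.6,0,0,0,0.042],
    [2.6,-2.6,0,0,0,0.042],
    [2.6,-2.6,0,0,0,0.042],
    [2.6,-2.6,0,0,0,0.042]
  ],
  "claw": 5,
  "newtons": 40
}}

```text
time: 0.93
tcp_pos: [0.4438, -0.3026, 0.2531]
ee_rot: [-0.0, 1.0, -0.025, -0.0]
wrist_force: [-0.4, 0.0, -0.2]
opening: 0.0498
grip_force: 0.0
```

```bash
cat >> h.py <<'E'
def go(x,y,z,yaw):
    "remaining move in tool axes, cm; turn about tool z"
    from scipy.spatial.transform import Rotation as R
    st=ctrl.read_state();q=st['ee_rot'];r=R.from_quat([q[1],q[2],q[3],q[0]]);p=np.array(st['tcp_pos'])
    th=np.arctan2(*r.as_matrix()[1::-1,0])
    t=R.from_euler('z',yaw)*R.from_euler('x',np.pi)
    print('t',round(st['time'],2),'tcp',np.round(p,4),'yaw',round(th,3),'F',np.round(st['wrist_force'],2),'open',round(st['opening'],4),'grip',round(float(st['grip_force']),1))
    print('move cm',np.round(100*r.inv().apply(np.array([x,y,z])-p),2),'turn',np.round((r.inv()*t).as_rotvec(),3))
E
python3 -c "
from h import *
go(.4605,.2465,.15,-.045)"
```

```text
t 0.93 tcp [ 0.4438 -0.3026  0.2531] yaw -0.049 F [-0.36  0.03 -0.16] open 0.0498 grip 0.0
move cm [ -1.03 -54.93  10.33] turn [-0.     0.001 -0.004]
```

{"method": "move_arm", "body": {
  "series": [
    [-0.05,-3,0,0,0,0],
    [-0.05,-3,0,0,0,0],
    [-0.05,-3,0,0,0,0],
    [-0.05,-3,0,0,0,0],
    [-0.05,-3,0,0,0,0],
    [-0.05,-3,0,0,0,0],
    [-0.05,-3,0,0,0,0],
    [-0.05,-3,0,0,0,0],
    [-0.05,-3,0,0,0,0],
    [-0.05,-3,0,0,0,0]
  ]
}}

```text
time: 1.77
tcp_pos: [0.452, -0.0031, 0.2532]
ee_rot: [0.0, 1.0, -0.024, -0.0]
wrist_force: [0.2, 0.1, 0.4]
opening: 0.0504
grip_force: 0.0
```

{"method": "move_arm", "body": {
  "series": [
    [-0.05,-3.1,1.3,0,0,0],
    [-0.05,-3.1,1.3,0,0,0],
    [-0.05,-3.1,1.3,0,0,0],
    [-0.05,-3.1,1.3,0,0,0],
    [-0.05,-3.1,1.3,0,0,0],
    [-0.05,-3.1,1.3,0,0,0],
    [-0.05,-3.1,1.3,0,0,0],
    [-0.05,-3.1,1.3,0,0,0],
    [0,0,0,0,0,0],
    [0,0,0,0,0,0]
  ]
}}

```text
time: 2.6
tcp_pos: [0.459, 0.2451, 0.1483]
ee_rot: [0.0, 1.0, -0.022, -0.001]
wrist_force: [-1.9, -1.1, -0.2]
opening: 0.0499
grip_force: 0.0
```

```bash
python3 -c "
from h import *
go(.4605,.2467,.028,-.045)
snap('scene','s1')"
```

```text
t 2.6 tcp [0.459  0.2451 0.1483] yaw -0.043 F [-1.85 -1.06 -0.19] open 0.0499 grip 0.0
move cm [ 0.17 -0.17 12.03] turn [0.    0.002 0.002]
```

{"method": "move_arm", "body": {
  "series": [
    [0.17,-0.17,1.5,0,0,0],
    [0,0,1.5,0,0,0],
    [0,0,1.5,0,0,0],
    [0,0,1.5,0,0,0],
    [0,0,1.5,0,0,0],
    [0,0,1.5,0,0,0],
    [0,0,1.5,0,0,0],
    [0,0,1.0,0,0,0],
    [0,0,0.5,0,0,0],
    [0,0,0,0,0,0]
  ]
}}

```text
time: 3.48
tcp_pos: [0.4618, 0.2439, 0.0287]
ee_rot: [0.001, 1.0, -0.024, -0.0]
wrist_force: [0.2, -0.3, 0.4]
opening: 0.0498
grip_force: 0.0
```

```bash
python3 -c "
from h import *
go(.4605,.2467,.028,-.045)
s=snap('scene','s2');t=snap('top','t2')
A=cv2.resize(s['pixels'][140:260,230:350],None,fx=4,fy=4);B=cv2.resize(t['pixels'][170:270,170:250],None,fx=4,fy=4)
W=np.zeros((480,800,3),np.uint8);W[:,:480]=A;W[:400,480:]=B;cv2.imwrite('pics/c2.png',W)"
```

```text
t 3.48 tcp [0.4618 0.2439 0.0287] yaw -0.048 F [ 0.18 -0.26  0.38] open 0.0498 grip 0.0
move cm [-0.14 -0.28  0.07] turn [ 0.001  0.001 -0.003]
```

View pics/c2.png

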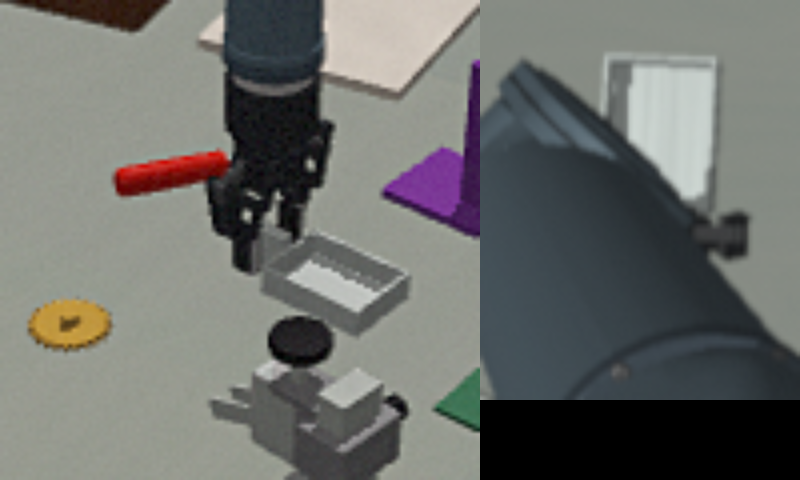

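The fingers straddle the fin (about (275,240) in the left crop), so I'm closing with a small recentring shift.

{"method": "move_arm", "body": {
  "series": [
    [-0.1,-0.25,0,0,0,0],
    [0,0,0,0,0,0],
    [0,0,0,0,0,0],
    [0,0,0,0,0,0],
    [0,0,0,0,0,0],
    [0,0,0,0,0,0],
    [0,0,0,0,0,0],
    [0,0,0,0,0,0],
    [0,0,0,0,0,0],
    [0,0,0,0,0,0]
  ],
  "claw": 0,
  "newtons": 60
}}

```text
time: 4.42
tcp_pos: [0.4614, 0.2479, 0.03]
ee_rot: [-0.0, 1.0, -0.024, 0.0]
wrist_force: [-0.1, -0.3, 6.2]
opening: 0.0109
grip_force: 58.8
```

```bash
python3 -c "
from h import *
go(.4605,.2467,.028,-.045)
t=np.array([-.1535,0]);c,s=np.cos(-.13),np.sin(-.13);g=np.array([.6577,.0028])+[c*t[0],s*t[0]];print(g)
go(g[0],g[1],.028,-.13)"
```

```text
t 4.42 tcp [0.4614 0.2479 0.03  ] yaw -0.047 F [-0.13 -0.3   6.19] open 0.0109 grip 58.8
move cm [-0.09  0.12  0.2 ] turn [-0.    -0.001 -0.002]
[0.50549525 0.02269884]
t 4.42 tcp [0.4614 0.2479 0.03  ] yaw -0.047 F [-0.13 -0.3   6.19] open 0.0109 grip 58.8
move cm [ 5.46 22.28  0.19] turn [-0.    -0.001  0.083]
```

{"method": "move_arm", "body": {
  "series": [
    [0,0,-0.5,0,0,0],
    [0,0,-0.5,0,0,0],
    [0,0,-0.7,0,0,0],
    [0,0,-0.7,0,0,0],
    [0,0,-0.7,0,0,0],
    [0,0,-0.5,0,0,0],
    [0.05,0.5,0,0,0,0],
    [0.05,1,0,0,0,0],
    [0.05,1.5,0,0,0,0],
    [0.05,1.5,0,0,0,0]
  ]
}}

```text
time: 5.25
tcp_pos: [0.4606, 0.2011, 0.0649]
ee_rot: [0.0, 1.0, -0.023, -0.0]
wrist_force: [-0.0, -0.7, -1.4]
opening: 0.0108
grip_force: 58.4
```

{"method": "move_arm", "body": {
  "series": [
    [0.09,1.9,0,0,0,0],
    [0.09,1.9,0,0,0,0.01],
    [0.09,1.9,0,0,0,0.01],
    [0.1,1.9,0,0,0,0.01],
    [0.1,1.9,0,0,0,0.01],
    [0.1,1.9,0,0,0,0.01],
    [0.1,1.9,0,0,0,0.01],
    [0.1,1.9,0,0,0,0.01],
    [0.1,1.2,0,0,0,0.01],
    [0.1,0.6,0,0,0,0]
  ]
}}

```text
time: 6.08
tcp_pos: [0.4564, 0.0295, 0.065]
ee_rot: [0.001, 0.998, -0.065, -0.001]
wrist_force: [-0.0, 0.2, -1.6]
opening: 0.0111
grip_force: 58.4
```

```bash
python3 -c "
from h import *
go(.4609,.0285,.038,-.13)
s=snap('scene','s3');t=snap('top','t3')
A=cv2.resize(s['pixels'][160:290,230:350],None,fx=4,fy=4);B=cv2.resize(t['pixels'][110:240,260:340],None,fx=4,fy=4)
cv2.imwrite('pics/c3.png',np.hstack([A,B]))"
```

```text
t 6.08 tcp [0.4564 0.0295 0.065 ] yaw -0.131 F [-0.    0.25 -1.62] open 0.0111 grip 58.4
move cm [0.46 0.04 2.69] turn [ 0.002  0.001 -0.001]
```

View pics/c3.png

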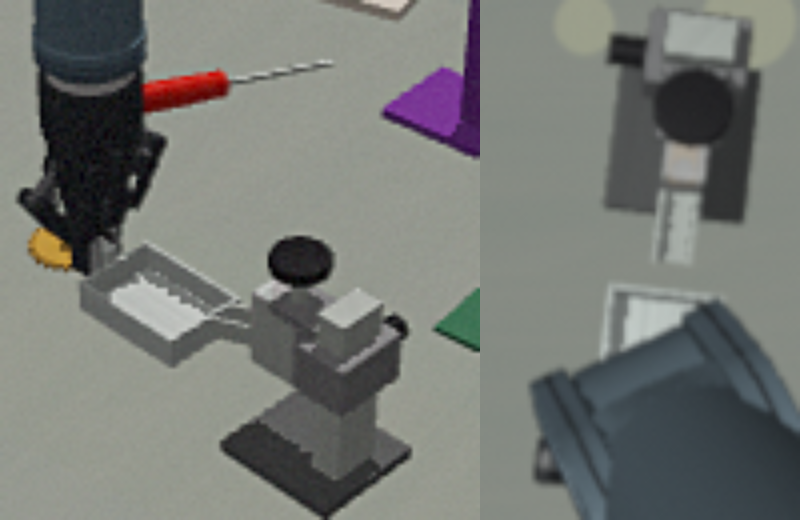

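The tray is held level in front of the chute, its far rim at about (610..724,290) in the right crop and the chute tip at (677,262). Next I lower it, then slide it forward.

{"method": "move_arm", "body": {
  "series": [
    [0,0,0.7,0,0,0],
    [0,0,0.7,0,0,0],
    [0,0,0.7,0,0,0],
    [0,0,0.6,0,0,0],
    [0.5,0,0,0,0,0],
    [0.9,0.02,0,0,0,0],
    [0.9,0.02,0,0,0,0],
    [0.9,0,0,0,0,0],
    [0.9,0,0,0,0,0],
    [0.6,0,0,0,0,0]
  ]
}}

```text
time: 7.02
tcp_pos: [0.5059, 0.0256, 0.0386]
ee_rot: [-0.0, 0.998, -0.064, 0.001]
wrist_force: [-0.1, -0.3, -0.5]
opening: 0.0113
grip_force: 58.4
```

```bash
python3 -c "
from h import *
go(.5055,.0227,.029,-.13)
t=load('t3');a=[pt(t,260+(x-480)/4-.4,110+y/4-.4,.06) for x,y in((610,288),(724,296))];print(a,np.mean(a,0))
st=np.array([.4564,.0295]);c,s=np.cos(-.131),np.sin(-.131)
for p in a+[np.mean(a,0)]: d=p[:2]-st;print('in tool: x,y',d@[c,s],d@[-s,c])
"
```

```text
t 7.02 tcp [0.5059 0.0256 0.0386] yaw -0.128 F [-0.1  -0.3  -0.47] open 0.0113 grip 58.4
move cm [-0.    0.3   0.96] turn [-0.    -0.002  0.002]
[array([0.57320802, 0.04910039, 0.06      ]), array([ 0.56728253, -0.01961564,  0.06      ])] [0.57024528 0.01474237 0.06      ]
in tool: x,y 0.11324687317299649 0.03469056784476633
in tool: x,y 0.11634822482395404 -0.03421070853000726
in tool: x,y 0.11479754899847526 0.0002399296573795378
```

{"method": "move_arm", "body": {
  "series": [
    [0,0.15,0.2,0,0,0],
    [0,0.15,0.2,0,0,0],
    [0,0,0.2,0,0,0],
    [0,0,0.2,0,0,0],
    [0,0,0.1,0,0,0],
    [0,0,0,0,0,0],
    [0,0,0,0,0,0],
    [0,0,0,0,0,0],
    [0,0,0,0,0,0],
    [0,0,0,0,0,0]
  ]
}}

```text
time: 7.85
tcp_pos: [0.5027, 0.0227, 0.03]
ee_rot: [0.0, 0.998, -0.063, -0.001]
wrist_force: [-4.6, -1.5, 12.8]
opening: 0.0112
grip_force: 60.5
```

```bash
python3 -c "
from h import *
go(.5055,.0227,.029,-.13)
"
```

```text
t 7.85 tcp [0.5027 0.0227 0.03  ] yaw -0.127 F [-4.59 -1.54 12.81] open 0.0112 grip 60.5
move cm [ 0.28 -0.03  0.1 ] turn [0.001 0.001 0.003]
```

{"method": "move_arm", "body": {
  "series": [
    [0.1,0,-0.1,0,0,0],
    [0,0,0,0,0,0],
    [0,0,0,0,0,0],
    [0,0,0,0,0,0],
    [0,0,0,0,0,0],
    [0,0,0,0,0,0],
    [0,0,-0.5,0,0,0],
    [0,0,-0.7,0,0,0],
    [0,0,-0.9,0,0,0],
    [0,0,-1,0,0,0]
  ],
  "claw": 4.5
}}

```text
time: 8.68
tcp_pos: [0.5045, 0.0228, 0.0622]
ee_rot: [0.0, 0.998, -0.064, -0.0]
wrist_force: [-1.3, 0.3, -0.2]
opening: 0.0448
grip_force: 0.0
```

{"method": "move_arm", "body": {
  "series": [
    [0,0,-1.5,0,0,0],
    [0,0,-2,0,0,0],
    [0,0,-2,0,0,0],
    [0,0,-2,0,0,0],
    [0,0,-2,0,0,0],
    [0,0,-2,0,0,0],
    [0,0,-2,0,0,0],
    [0,0,-2,0,0,0],
    [0,0,-2,0,0,0],
    [0,0,-1,0,0,0]
  ]
}}

```text
time: 9.52
tcp_pos: [0.5054, 0.023, 0.2496]
ee_rot: [-0.0, 0.998, -0.064, 0.002]
wrist_force: [1.1, 0.1, 0.3]
opening: 0.0451
grip_force: 0.0
```

```bash
python3 -c "
from h import *
go(.6577,.0028,.24,-.13)
s=snap('scene','s4');t=snap('top','t4')
A=cv2.resize(s['pixels'][170:300,230:350],None,fx=4,fy=4);B=cv2.resize(t['pixels'][110:240,260:340],None,fx=4,fy=4)
cv2.imwrite('pics/c4.png',np.hstack([A,B]))"
```

```text
t 9.52 tcp [0.5054 0.023  0.2496] yaw -0.127 F [1.14 0.05 0.31] open 0.0451 grip 0.0
move cm [15.36  0.07  1.02] turn [-0.001 -0.004  0.003]
```

View pics/c4.png

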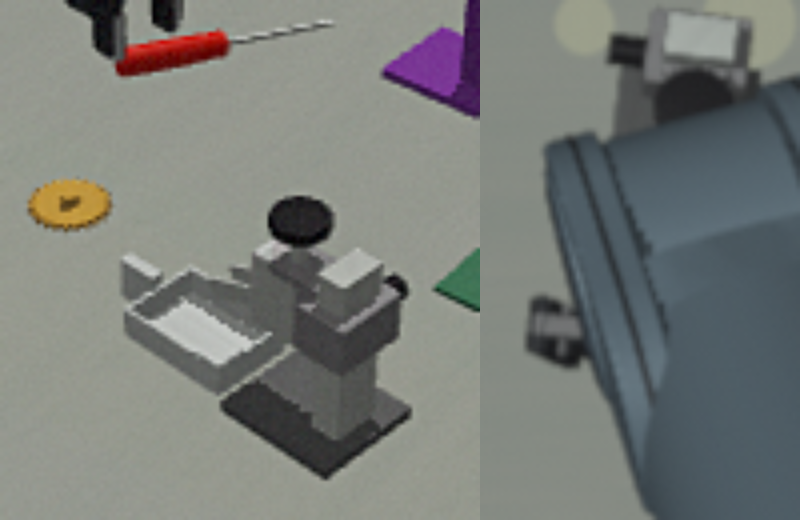

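The tray is down flat with its far wall just short of the foot and under the chute. Now I go over the cap with the fingers shut.

{"method": "move_arm", "body": {
  "series": [
    [1,0,0,0,0,0],
    [1.8,0,0,0,0,0],
    [1.8,0.02,0,0,0,0],
    [1.8,0.02,0,0,0,0],
    [1.8,0.02,0,0,0,0],
    [1.8,0,0,0,0,0],
    [1.8,0,0,0,0,0],
    [1.8,0,0,0,0,0],
    [1.2,0,0,0,0,0],
    [0.5,0,0,0,0,0]
  ],
  "claw": 0,
  "newtons": 40
}}

```text
time: 10.45
tcp_pos: [0.6573, 0.0022, 0.2439]
ee_rot: [0.0, 0.998, -0.064, -0.001]
wrist_force: [-0.3, -0.5, -0.1]
opening: 0.0002
grip_force: 0.0
```

{"method": "move_arm", "body": {
  "series": [
    [0,0,0.9,0,0,0],
    [0,0,0.9,0,0,0],
    [0,0,0.9,0,0,0],
    [0,0,0.9,0,0,0],
    [0,0,0.9,0,0,0],
    [0,0,0,0,0,0],
    [0,0,0,0,0,0],
    [0,0,0,0,0,0],
    [0,0,0,0,0,0],
    [0,0,0,0,0,0]
  ]
}}

```text
time: 11.28
tcp_pos: [0.6565, 0.0028, 0.202]
ee_rot: [-0.0, 0.998, -0.064, 0.001]
wrist_force: [0.3, -0.4, 0.1]
opening: 0.0001
grip_force: 0.0
```

```bash
python3 -c "
from h import *
go(.6577,.0028,.184,-.13)"
```

```text
t 11.28 tcp [0.6565 0.0028 0.202 ] yaw -0.127 F [ 0.26 -0.39  0.11] open 0.0001 grip 0.0
move cm [ 0.11 -0.01  1.8 ] turn [-0.    -0.001  0.003]
```

{"method": "move_arm", "body": {
  "series": [
    [0.1,0,0.2,0,0,0],
    [0,0,0.2,0,0,0],
    [0,0,0.2,0,0,0],
    [0,0,0.2,0,0,0],
    [0,0,0.2,0,0,0],
    [0,0,0.2,0,0,0],
    [0,0,0.1,0,0,0],
    [0,0,0.1,0,0,0],
    [0,0,0,0,0,0],
    [0,0,0,0,0,0]
  ]
}}

```text
time: 12.12
tcp_pos: [0.6572, 0.0027, 0.1873]
ee_rot: [0.0, 0.998, -0.064, -0.0]
wrist_force: [1.1, -0.4, -0.8]
opening: -0.0002
grip_force: 0.0
```

{"method": "move_arm", "body": {
  "series": [
    [0,0,0.1,0,0,0],
    [0,0,0.1,0,0,0],
    [0,0,0.1,0,0,0],
    [0,0,0.1,0,0,0],
    [0,0,0.1,0,0,0],
    [0,0,0,0,0,0],
    [0,0,0,0,0,0],
    [0,0,0,0,0,0],
    [0,0,0,0,0,0],
    [0,0,0,0,0,0]
  ]
}}

```text
time: 12.95
tcp_pos: [0.6574, 0.0027, 0.1824]
ee_rot: [-0.0, 0.998, -0.064, 0.0]
wrist_force: [-1.3, -0.8, 4.6]
opening: -0.0001
grip_force: 2.4
```

{"method": "move_arm", "body": {
  "series": [
    [0,0,0.1,0,0,0],
    [0,0,0.1,0,0,0],
    [0,0,0.1,0,0,0],
    [0,0,0.1,0,0,0],
    [0,0,0.1,0,0,0],
    [0,0,0.1,0,0,0],
    [0,0,0.1,0,0,0],
    [0,0,0.1,0,0,0],
    [0,0,0,0,0,0],
    [0,0,0,0,0,0]
  ]
}}

```text
time: 13.78
tcp_pos: [0.6574, 0.0027, 0.1748]
ee_rot: [-0.0, 0.998, -0.064, 0.0]
wrist_force: [-0.3, 0.0, 7.0]
opening: -0.0002
grip_force: 3.7
```

{"method": "move_arm", "body": {
  "series": [
    [0,0,0.1,0,0,0],
    [0,0,0.1,0,0,0],
    [0,0,0.1,0,0,0],
    [0,0,0,0,0,0],
    [0,0,0,0,0,0],
    [0,0,0,0,0,0],
    [0,0,0,0,0,0],
    [0,0,0,0,0,0],
    [0,0,0,0,0,0],
    [0,0,0,0,0,0]
  ]
}}

```text
time: 14.62
tcp_pos: [0.6574, 0.0027, 0.1727]
ee_rot: [0.0, 0.998, -0.064, 0.0]
wrist_force: [-4.2, -0.5, 12.7]
opening: 0.0003
grip_force: 6.7
```

{"method": "move_arm", "body": {
  "series": [
    [0,0,0.05,0,0,0],
    [0,0,0.02,0,0,0],
    [0,0,0,0,0,0],
    [0,0,0,0,0,0],
    [0,0,0,0,0,0],
    [0,0,0,0,0,0],
    [0,0,0,0,0,0],
    [0,0,0,0,0,0],
    [0,0,0,0,0,0],
    [0,0,0,0,0,0]
  ]
}}

```text
time: 15.45
tcp_pos: [0.6575, 0.0028, 0.1727]
ee_rot: [0.0, 0.998, -0.064, 0.001]
wrist_force: [-5.1, -1.3, 17.1]
opening: 0.0001
grip_force: 8.8
```

The force rose while the position stayed put, so the plunger is on its stop at 17 N. I hold there once more and look.

{"method": "move_arm", "body": {
  "series": [
    [0,0,0,0,0,0],
    [0,0,0,0,0,0],
    [0,0,0,0,0,0],
    [0,0,0,0,0,0],
    [0,0,0,0,0,0],
    [0,0,0,0,0,0],
    [0,0,0,0,0,0],
    [0,0,0,0,0,0],
    [0,0,0,0,0,0],
    [0,0,0,0,0,0]
  ]
}}

```text
time: 16.28
tcp_pos: [0.6575, 0.0027, 0.1727]
ee_rot: [0.0, 0.998, -0.064, 0.0]
wrist_force: [-5.2, -1.4, 17.8]
opening: -0.0001
grip_force: 8.8
```

{"method": "move_arm", "body": {
  "series": [
    [0,0,-0.2,0,0,0],
    [0,0,-0.3,0,0,0],
    [0,0,-0.4,0,0,0],
    [0,0,-0.5,0,0,0],
    [0,0,-0.7,0,0,0],
    [0,0,-1,0,0,0],
    [0,0,-1.5,0,0,0],
    [0,0,-1.5,0,0,0],
    [0,0,-1.5,0,0,0],
    [0,0,-1,0,0,0]
  ]
}}

```text
time: 17.12
tcp_pos: [0.6573, 0.0027, 0.2581]
ee_rot: [-0.0, 0.998, -0.064, 0.0]
wrist_force: [0.1, 0.5, -0.1]
opening: 0.0003
grip_force: 0.0
```

{"method": "move_arm", "body": {
  "series": [
    [0,-1,0,0,0,0],
    [0,-2.5,0,0,0,0],
    [0,-2.5,0,0,0,0],
    [0,-2.5,0,0,0,0],
    [0,-2.5,0,0,0,0],
    [0,-2.5,0,0,0,0],
    [0,-2.5,0,0,0,0],
    [0,-2.5,0,0,0,0],
    [0,-1.5,0,0,0,0],
    [0,0,0,0,0,0]
  ]
}}

```text
time: 17.95
tcp_pos: [0.681, 0.207, 0.2555]
ee_rot: [-0.001, 0.998, -0.06, -0.001]
wrist_force: [-0.9, 0.2, 0.2]
opening: 0.0002
grip_force: 0.0
```

```bash
python3 -c "
from h import *
s=snap('scene','s5');t=snap('top','t5')
A=cv2.resize(s['pixels'][200:300,240:340],None,fx=4.8,fy=4.8);B=cv2.resize(t['pixels'][120:240,270:350],None,fx=4,fy=4)
cv2.imwrite('pics/c5.png',np.hstack([A,B]))"
```

```text
(no output)
```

View pics/c5.png

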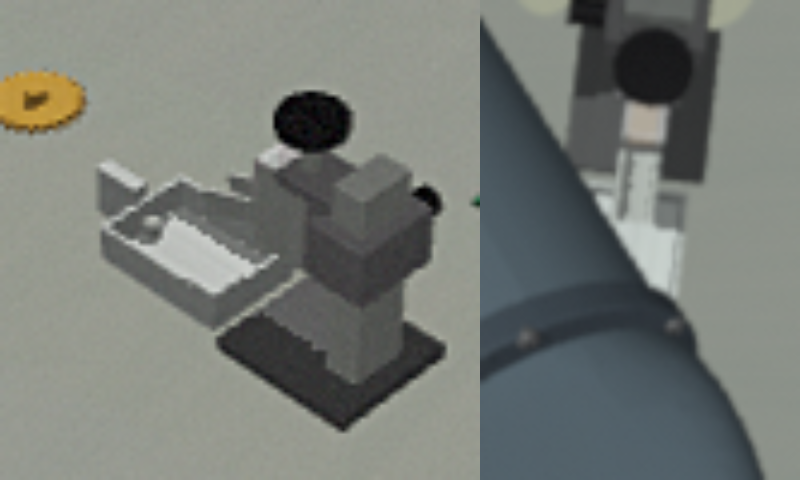

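The ball lies in the tray (left crop, (150,228)) under the chute. I check numerically that the cap is back at its start position, then hand in.

```bash
python3 -c "
from h import *
for f in('scene0','s5'):
    m=(load(f)['pixels'][215:235,293:318].max(2)<45).astype(np.uint8)
    n,l,st,ce=cv2.connectedComponentsWithStats(m);i=1+st[1:,4].argmax();print(st[i],ce[i]+[293,215])
u=240+150/4.8,200+228/4.8;p=pt(load('s5'),*u,.01)[:2]-[.6577,.0028];c,s=np.cos(-.13),np.sin(-.13);print('ball in stand',p@[c,s],p@[-s,c])
m=abs(np.array(ctrl.read_state()['dq'])).max();print(m)
d=abs(st[i][1]-4);
print(ctrl.hand_in())"
```

```text
[  4   4  16  13 143] [304.44055944 224.91608392]
[  4   4  16  13 156] [304.51923077 224.98076923]
ball in stand -0.12557158497716198 -0.003014790470898898
0.032983466643897764
the job is handed in; nothing more can be done
None
```

The job is handed in after about 18 s of the 53 s allowed: the tray is flat under the chute, the plunger was held on its stop at about 17 N and is fully up again, and the ball lies in the tray; the hand-in gave no verdict.

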